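# Reset the feed-setting wheel of a strip machine

### The job

Push the ball-ended lock lever all the way over to release the setting wheel, then push on the wheel's spokes until its long arrow-headed pointer points straight at the tall post, and finally push the lock lever fully back home. Do not turn the wheel while the lever locks it. Only push with a finger: grasp and lift nothing, and leave the loose things on the plate and the table where they are.

Things in the scene. Friction and masses are not known exactly. Their poses are not given: they have to be found in the camera images.
- unit: Fixed aluminium plate 270 x 460 mm, 12 mm thick, on the table, turned up to 0.25 rad. Origin on the table surface; plate spans x -125..145 mm (x: away from the robot), y -240..220 mm. At (0,-85) mm the setting wheel on a white housing (72 mm dia), at (20,145) mm the lock lever on a steel housing (44 mm dia), tops 44 mm up. Bars to push are 50 to 62 mm above the table, free below down to the plate.
- wheel_axis (a point): Point on the wheel's vertical axis, 56 mm above the table, at spoke mid-height. Hub 52 mm in diameter, top 71 mm above the table. Its axes turn with the wheel: x along the pointer.
- pointer_tip (a point): Tip of the wheel's pointer, 99.5 mm from the axis, 56 mm up; its x axis runs outward along the pointer. Pointer: straight dark steel bar 12 mm wide and high with a diamond arrow head 26 mm wide and long; plain bar 26 to 73 mm from the axis. Two shorter round spokes, 10 mm thick, with 20 mm balls centred 60 mm from the axis, stand 120 degrees either side.
- wheel (a joint): Angle of the wheel (rad), anticlockwise positive seen from above; at 0 the pointer lies along the plate's x axis. Range -1.5 to 1.5; starts within 0.3 of 0. It resists with about 0.15 N m of friction and stays where it is left.
- lock_pivot (a point): Point on the lock lever's vertical pivot axis, 56 mm above the table. Boss 36 mm in diameter, top 69 mm above the table.
- lock_ball (a point): Centre of the black ball (34 mm diameter) at the lock lever's end, 110 mm from the pivot, 56 mm above the table. The lever is a level round steel rod, 12 mm thick; plain rod from 18 to 93 mm from the pivot.
- lock (a joint): Angle of the lock lever (rad). 0 = home, locked, lever along the plate's -x (towards the robot). Grows clockwise from above, the ball moving away from the wheel (towards plate +y), to its stop at 1.3 = fully released. Starts within 0.08 of home. 0.2 N m friction; stays where left. Below 0.3 it counts as locking the wheel, though nothing physically blocks the wheel.
- tall_post: The tall slim dark steel marker post, fixed on the plate: 62 mm high, 18 mm foot, 10 mm stem, 14 mm head; its top is 74 mm above the table. Origin: centre of its foot, on the plate. It stands beyond the pointer's reach, 115 to 175 mm from the wheel axis, 0.74 to 1.16 rad to one side or the other of the plate's x axis.
- short_post: A short squat dark steel post (22 mm diameter, 22 mm high), fixed on the plate on the side opposite the tall one; not wanted. Origin: centre of its foot.
- collar: Loose brass ring, 32 mm diameter, 16 mm high, on the plate: leave alone. Origin: centre of its underside.
- bolt: Loose hex bolt standing on its head on the plate, 22 mm diameter, 39 mm high: leave alone. Origin: centre of its underside.
- screwdriver: Loose screwdriver lying on the table to the right: leave alone. Origin: underside, mid-tool.
- wrench: Loose wrench lying on the table to the left: leave alone. Origin: underside, mid-tool.
- oil: Loose white bottle, 48 mm diameter, 120 mm high, on the table to the left: leave alone. Origin: centre of its underside.
- star_knob: Loose black star knob, 52 mm diameter, 30 mm high, on the table to the right: leave alone. Origin: centre of its underside.
- roller: Loose steel roller standing on end, 38 mm diameter, 60 mm high, on the table to the right: leave alone. Origin: centre of its underside.

How it is judged:
On the way, in this order (a step that is already met when the one before it is completed fails the run):
1. the lock lever is pushed over to released (at least 1.1 rad) (value of joint lock above 1.1 rad), for 0.2 s.
2. with the lever still released, the pointer points at the tall post and is still (y of tall_post in the frame of pointer_tip between -0.012 and 0.012 m and x of tall_post in the frame of pointer_tip above 0 m and velocity of joint wheel between -0.05 and 0.05 rad/s and value of joint lock above 1.1 rad), for 0.3 s.
3. the lock lever is back home (value of joint lock below 0.12 rad), for 0.2 s.
At the end, for the whole second after the job is handed in: The pointer's centre line, run outward, passes within 12 mm of the tall post's axis, the wheel is still, and the lock lever is within 0.12 rad of home (y of tall_post in the frame of pointer_tip between -0.012 and 0.012 m and x of tall_post in the frame of pointer_tip above 0 m and velocity of joint wheel between -0.05 and 0.05 rad/s and value of joint lock below 0.12 rad); the robot touches nothing.
It fails at once if the wheel is turned (faster than 0.2 rad/s) while the lever locks it (below 0.3 rad) (value of joint lock below 0.3 rad and (velocity of joint wheel above 0.2 rad/s or velocity of joint wheel below -0.2 rad/s)).
It fails at once if a loose bystander is moved by more than 20 mm (distance of any of collar, bolt, screwdriver, wrench, oil, star_knob, roller from where it was at the start of the episode above 0.02 m).
It also fails if it takes over 72 s, if anything falls off the work surface, if the arm or the gripper's body presses on something with over 40 N, if the wrist force passes 120 N, or if a joint passes its speed limit or range.

### The arm

A 6-joint arm with a two-finger parallel gripper is mounted at the origin on the work surface. World frame = base frame: x ahead of the robot, y to its left, z up, the work surface at z = 0. Lengths are in m, angles in rad, forces in N, time in s.
With the tool pointing down it reaches from about 0.425 to 0.95 m from the base axis. Payload 3.5 kg.
Tool frame: the origin (TCP) lies midway between the tips of the shut fingers; the grasp point (between the pads) lies 19 mm behind it (ctrl.grip_point_offset is the z of the grasp point in the tool frame, in m); z points along the fingers, y is the direction in which the jaws open and shut (so a half turn about z gives the same grasp; the last joint's range is limited). The gripper opens to 85 mm and grips with 20 to 120 N. Pads are 22 mm wide; open, the fingers measure 114 mm over their backs; the gripper's body (76 mm by 85 mm) begins 54 mm behind the grasp point. The pads swing forward as they close: fully open they stand 13 mm farther back than shut.
Start: joints at [-1.384, 0.286, 1.577, -0, 1.279, -0.15], TCP at [0.223, -0.637, 0.231] pointing down, gripper open.
Joint ranges: [-2.77, 2.77], [-0.9, 2.22], [0.21, 2.48], [-1.53, 4.67], [0.24, 2.81], [-2.84, 2.84]. Speed limits (rad/s): [2.79, 2.79, 3.14, 3.14, 3.14, 3.14].

### API

Orientations are given as a unit quaternion [w, x, y, z].
In Python, from workcell import ctrl gives the robot as it stands.
- The arm moves only by the shell command python3 -m creep 'ROWS' [FORCE]. ROWS is JSON, a list of rows, each an object of numbers: "ax", "ay", "az": the turn, a rotation vector about the world's x, y, z in degrees; "tx", "ty", "tz": the shift along the world's x, y, z in mm; "claw": the closure, from 0 (fully open) to 1 (shut). A call has 1 to 20 rows; each row shifts and turns the pose as measured when the row begins; what a row does not reach is not made up. A row lasts 1/12 s, in which the tool goes at most 41.7 mm and 7.16 degrees, less where a joint would pass 70% of its speed; a pose out of reach is approached as far as the arm can. A call is refused whole if a number of a shift passes 41.7 or a number of a turn 7.16, either way. A call with a gripper value outside its range is refused whole. The fingers move at their own pace and stop on an object; FORCE is the grip in N (left out, the last holds). Time passes only in rows, so rows that do not move let the fingers close. It gives the time, the measured TCP pose, the force and the opening at its end, in the units of the state.
- ctrl.observe(): the state, without advancing time (a new reading comes with each control period).
- ctrl.grab_frame(name): name is "scene" or "side" or "wrist"; returns the picture (420x560x3 uint8, red, green, blue); there is no depth.
- ctrl.get_calibration(name): a dict with "vfov" (degrees; the focal length in pixels is half the picture's height over the tangent of half this angle, whatever the lens; pixels are square), "cx", "cy" (the principal point, pixels), "position" and "attitude" of the camera in the world. Camera axes: x right, y up, looking along -z (the intrinsics and any distortion apply to the point x, -y, -z); pixel columns grow to the right and rows downward; lengths in m; the calibration is good to about 2 mm. A picture is of the moment at which its call begins: read the wrist's pose just before it. get_calibration takes no time and is no camera call; for the wrist camera it gives the pose at the moment of the call.
- ctrl.finish_job(): hands the job in, once; it reports no verdict.
The state is a dict: "time_s": time; "qpos": joint angles; "joint_vel": joint speeds; "joint_torque": joint torques, N m; "tool_pos": TCP position; "eef_rot": TCP orientation; "ft_force": force on the tool from outside, world axes, zero at the start; "moment": the same for the moment, N m; "gripper_width": finger opening in m.
Only numpy, scipy, OpenCV 4.12 (cv2) and the standard library are available. Lean on these libraries where they do the work, as an engineer would, in place of code of your own. Each camera call takes 0.05 s, during which the arm holds its last target.

## Working session

There is one attempt and no reset: what is moved stays moved. The work goes in short steps, Python scripts to look and compute and a shell command to move; the robot and the scene stay as the last step left them, time stands still between calls to the robot, and variables do not carry over. Pictures are saved under pics/ and viewed, and the job is handed in when it is done.

```bash
ls; mkdir -p pics; python3 - <<'E'
from workcell import ctrl
import cv2
print(ctrl.observe())
for n in("scene","side","wrist"):
    print(n,ctrl.get_calibration(n))
    cv2.imwrite(f"pics/{n}0.png",ctrl.grab_frame(n)[:,:,::-1])
E
```

```text
pics
{'time_s': 0.0, 'qpos': array([-1.38395512e+00,  2.87188676e-01,  1.57818591e+00,  1.38466822e-05,
        1.27859381e+00, -1.50013383e-01]), 'joint_vel': array([ 0.00262713, -0.00012617, -0.0006907 ,  0.00070684,  0.00146461,
        0.00010461]), 'joint_torque': array([ 1.62030715e-04, -4.05983162e+01, -2.92625785e+01, -1.35474706e-04,
        5.71826662e-03,  3.18746714e-06]), 'tool_pos': array([ 0.22299983, -0.63640154,  0.22992701]), 'eef_rot': array([-1.18779222e-03,  9.85849262e-01,  1.67630015e-01, -1.52457525e-05]), 'ft_force': array([-0.54384193,  0.43341221,  0.07871679]), 'moment': array([ 0.00799935, -0.02547154, -0.04191784]), 'gripper_width': 0.08531250797697243}
scene {'vfov': 51.2734805262043, 'cx': 284.34643947100096, 'cy': 217.2446683749764, 'position': array([ 0.97466299, -0.74615428,  1.11541048]), 'attitude': array([0.90728362, 0.32123138, 0.08692644, 0.25708097])}
side {'vfov': 53.11996005846476, 'cx': 276.85720346327264, 'cy': 204.2434304782072, 'position': array([-0.1011348 ,  0.56603606,  1.11169725]), 'attitude': array([-0.38936987, -0.13355672,  0.31005845,  0.8569816 ])}
wrist {'vfov': 70.91905050462638, 'cx': 278.7774526295153, 'cy': 206.66517208077425, 'position': array([ 0.29904726, -0.60907601,  0.37218045]), 'attitude': array([ 0.80509834, -0.13038642,  0.09372595, -0.57099168])}
```

View pics/scene0.png

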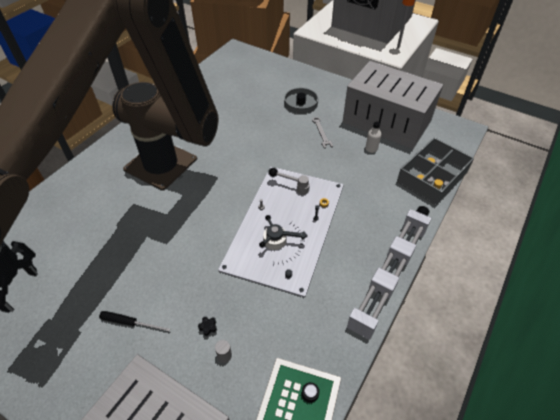

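View pics/side0.png

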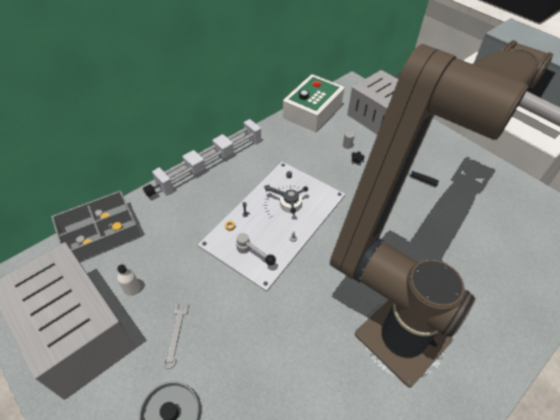

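View pics/wrist0.png

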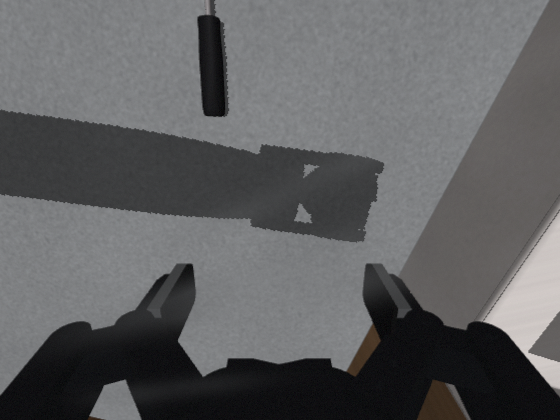

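The scene view shows the plate, with the wheel near (275,235), the lever ball at (273,172) and its pivot at (302,183), the tall post near (317,212) and the short post at (288,274). In the side view the wheel is near (291,200) and the ball near (270,260). Zooming in.

```bash
python3 - <<'E'
import cv2
a=cv2.imread('pics/scene0.png')[155:305,210:360]; b=cv2.imread('pics/side0.png')[150:300,195:355]
cv2.imwrite('pics/zs.png',cv2.resize(a,None,fx=4,fy=4,interpolation=cv2.INTER_CUBIC));cv2.imwrite('pics/zd.png',cv2.resize(b,None,fx=4,fy=4,interpolation=cv2.INTER_CUBIC))
E
```

```text
(no output)
```

View pics/zs.png

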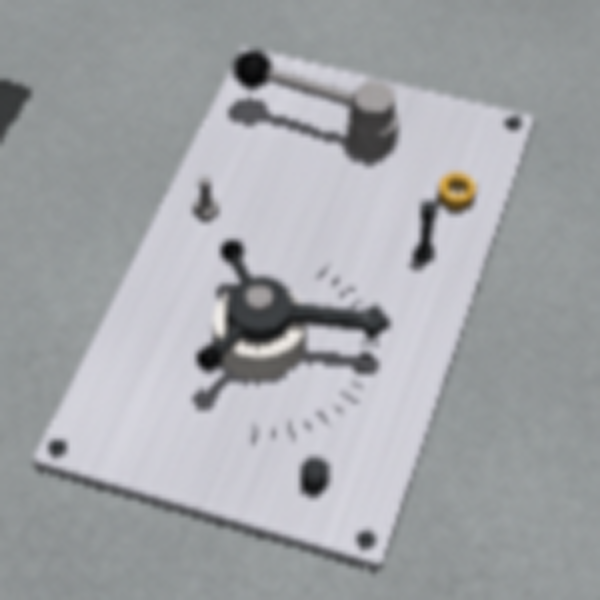

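View pics/zd.png

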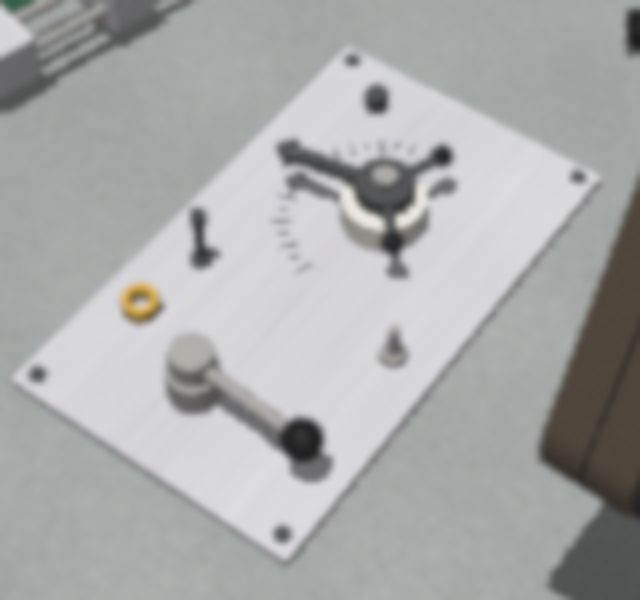

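```bash
cat > h.py <<'E'
import numpy as np
from scipy.spatial.transform import Rotation as R
def rays(cal,p):
    f=210/np.tan(np.radians(cal['vfov'])/2)
    p=np.atleast_2d(p).astype(float)
    d=np.c_[(p[:,0]-cal['cx'])/f,-(p[:,1]-cal['cy'])/f,-np.ones(len(p))]
    q=cal['attitude']; r=R.from_quat([q[1],q[2],q[3],q[0]])
    return cal['position'],r.apply(d)
def plane(cal,p,z):
    c,d=rays(cal,p); return c+d*((z-c[2])/d[:,2])[:,None]
def tri(c1,p1,c2,p2):
    a,d=rays(c1,p1);b,e=rays(c2,p2);o=[]
    for u,v in zip(d,e):
        A=np.c_[u,-v];s=np.linalg.lstsq(A,b-a,rcond=None)[0]
        P,Q=a+u*s[0],b+v*s[1];o.append(np.r_[(P+Q)/2,np.linalg.norm(P-Q)])
    return np.array(o)
E
python3 - <<'E'
from workcell import ctrl
from h import *
np.set_printoptions(precision=4,suppress=True)
S=ctrl.get_calibration('scene');D=ctrl.get_calibration('side')
n=dict(ball=(252,68,301,440),boss=(375,97,191,352),posttop=(428,207,198,214),postfoot=(423,260,203,258),hub=(259,295,385,174),tip=(388,320,278,150),
A=(245,48,287,562),B=(533,120,12,378),C=(380,570,350,45),Dd=(35,463,603,180),bolt=(205,213,392,360),boltTop=(205,182,393,330),collar=(457,190,140,301),spL=(232,250,393,242),spR=(209,356,442,156),short=(314,468,376,92))
zz=dict(ball=.056,boss=.069,posttop=.07,postfoot=.014,hub=.071,tip=.056,bolt=.014,boltTop=.05,collar=.028,spL=.056,spR=.056,short=.034)
for k,v in n.items():
    p=[[210+(v[0]-1.5)/4,155+(v[1]-1.5)/4]];q=[[195+(v[2]-1.5)/4,150+(v[3]-1.5)/4]]
    z=zz.get(k,.012)
    print(k,tri(S,p,D,q)[0],plane(S,p,z)[0,:2],plane(D,q,z)[0,:2])
E
```

```text
ball [0.3975 0.1358 0.0553 0.0008] [0.3976 0.1349] [0.3975 0.1363]
boss [0.5069 0.1523 0.0651 0.001 ] [0.509  0.1494] [0.5043 0.1536]
posttop [0.6047 0.0664 0.0712 0.0004] [0.6041 0.0672] [0.6058 0.0659]
postfoot [0.6066 0.0632 0.0095 0.0007] [0.6079 0.0596] [0.604  0.0654]
hub [ 0.5384 -0.0764  0.0708  0.0001] [ 0.5385 -0.0765] [ 0.5383 -0.0762]
tip [ 0.6269 -0.0355  0.0552  0.0008] [ 0.6275 -0.0357] [ 0.626  -0.0353]
A [0.3504 0.1928 0.0063 0.0036] [0.3549 0.1893] [0.3466 0.1936]
B [0.612  0.2509 0.0076 0.0011] [0.6131 0.2465] [0.6097 0.2524]
C [ 0.7158 -0.1982  0.0075  0.0005] [ 0.7171 -0.2003] [ 0.7123 -0.1952]
Dd [ 0.4515 -0.2552  0.0043  0.0044] [ 0.4569 -0.2573] [ 0.4461 -0.2511]
bolt [0.4288 0.013  0.0076 0.0009] [0.4316 0.0083] [0.4261 0.0165]
boltTop [0.4302 0.0131 0.0472 0.0006] [0.4313 0.011 ] [0.429  0.0147]
collar [0.5983 0.1344 0.0208 0.0003] [0.6007 0.1285] [0.5938 0.1374]
spL [ 0.4904 -0.041   0.0559  0.001 ] [ 0.4908 -0.0408] [ 0.4899 -0.0413]
spR [ 0.531  -0.1349  0.0563  0.0006] [ 0.5311 -0.1345] [ 0.531  -0.1353]
short [ 0.6397 -0.1617  0.0293  0.0014] [ 0.6407 -0.1647] [ 0.6371 -0.1581]
```

```bash
python3 -m creep '[{"tx":14,"ty":32,"tz":4,"claw":1},{"tx":14,"ty":32,"tz":4,"claw":1},{"tx":14,"ty":32,"tz":4,"claw":1},{"tx":14,"ty":32,"tz":4,"claw":1},{"tx":14,"ty":32,"tz":4,"claw":1},{"tx":14,"ty":32,"tz":4,"claw":1},{"tx":14,"ty":32,"tz":4,"claw":1},{"tx":14,"ty":32,"tz":4,"claw":1},{"tx":14,"ty":32,"tz":4,"claw":1},{"tx":14,"ty":32,"tz":4,"claw":1},{"tx":14,"ty":32,"tz":4,"claw":1},{"tx":14,"ty":32,"tz":4,"claw":1},{"tx":14,"ty":32,"tz":4,"claw":1},{"tx":14,"ty":32,"tz":4,"claw":1},{"tx":14,"ty":32,"tz":4,"claw":1},{"tx":14,"ty":32,"tz":4,"claw":1},{"tx":14,"ty":32,"tz":4,"claw":1},{"tx":14,"ty":32,"tz":4,"claw":1}]'; python3 - <<'E'
from workcell import ctrl
import cv2
o=ctrl.observe();print(o['tool_pos'],o['qpos'],o['time_s'])
cv2.imwrite("pics/w1.png",ctrl.grab_frame('wrist')[:,:,::-1])
E
```

```text
[ 0.22300164 -0.63656514  0.23024918] [-1.38399471e+00  2.86999536e-01  1.57782380e+00  4.59888800e-06
  1.27860336e+00 -1.50008168e-01] 0.15invalid input
```

View pics/w1.png

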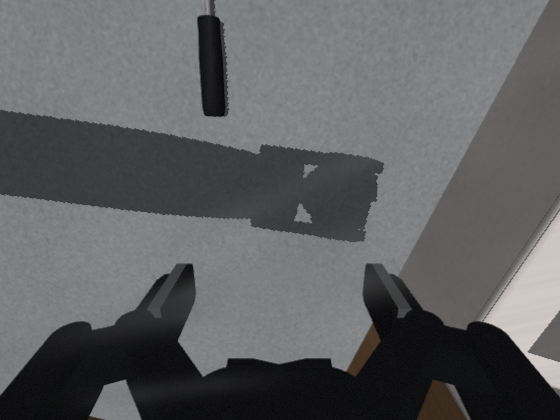

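The move was refused and the arm did not move. I'll try a minimal row with every key given.

```bash
python3 -m creep '[{"ax":0,"ay":0,"az":0,"tx":14,"ty":32,"tz":4,"claw":1}]'; python3 -m creep --help | head -20
```

```text
time_s: 0.28
tool_pos: [0.2345, -0.6074, 0.2325]
eef_rot: [-0.001, 0.986, 0.166, -0.001]
ft_force: [0.3, 1.2, 0.5]
gripper_width: 0.0757invalid input: not JSON, or not a number
```

All seven keys are required. I'll resend the approach with full rows.

```bash
python3 -m creep '[{"ax":0,"ay":0,"az":0,"tx":14,"ty":32,"tz":4,"claw":1},{"ax":0,"ay":0,"az":0,"tx":14,"ty":32,"tz":4,"claw":1},{"ax":0,"ay":0,"az":0,"tx":14,"ty":32,"tz":4,"claw":1},{"ax":0,"ay":0,"az":0,"tx":14,"ty":32,"tz":4,"claw":1},{"ax":0,"ay":0,"az":0,"tx":14,"ty":32,"tz":4,"claw":1},{"ax":0,"ay":0,"az":0,"tx":14,"ty":32,"tz":4,"claw":1},{"ax":0,"ay":0,"az":0,"tx":14,"ty":32,"tz":4,"claw":1},{"ax":0,"ay":0,"az":0,"tx":14,"ty":32,"tz":4,"claw":1},{"ax":0,"ay":0,"az":0,"tx":14,"ty":32,"tz":4,"claw":1},{"ax":0,"ay":0,"az":0,"tx":14,"ty":32,"tz":4,"claw":1},{"ax":0,"ay":0,"az":0,"tx":14,"ty":32,"tz":4,"claw":1},{"ax":0,"ay":0,"az":0,"tx":14,"ty":32,"tz":4,"claw":1},{"ax":0,"ay":0,"az":0,"tx":14,"ty":32,"tz":4,"claw":1},{"ax":0,"ay":0,"az":0,"tx":14,"ty":32,"tz":4,"claw":1},{"ax":0,"ay":0,"az":0,"tx":14,"ty":32,"tz":4,"claw":1},{"ax":0,"ay":0,"az":0,"tx":14,"ty":32,"tz":4,"claw":1},{"ax":0,"ay":0,"az":0,"tx":14,"ty":32,"tz":4,"claw":1},{"ax":0,"ay":0,"az":0,"tx":0,"ty":0,"tz":0,"claw":1}]'; python3 - <<'E'
from workcell import ctrl
import cv2
o=ctrl.observe();print(o['tool_pos'],o['qpos'],o['time_s'])
print(ctrl.get_calibration('wrist'))
cv2.imwrite("pics/w2.png",ctrl.grab_frame('wrist')[:,:,::-1])
E
```

```text
time_s: 1.78
tool_pos: [0.4762, -0.0308, 0.2998]
eef_rot: [-0.004, 0.987, 0.163, 0.002]
ft_force: [-0.6, 0.5, 0.9]
gripper_width: 0.0006
[ 0.47622187 -0.03076025  0.29981067] [-0.28230516 -0.21227616  1.96574316  0.00905043  1.3879687   0.95852166] 1.7833
{'vfov': 70.91905050462638, 'cx': 278.7774526295153, 'cy': 206.66517208077425, 'position': array([ 0.55206899, -0.00493332,  0.44229226]), 'attitude': array([ 0.80321852, -0.12657503,  0.09491053, -0.57429153])}
```

View pics/w2.png

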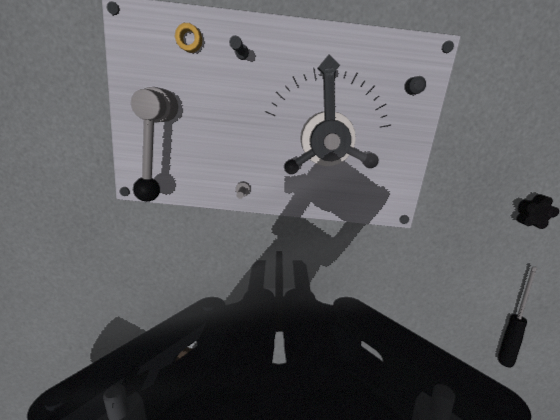

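The wrist view shows the ball at (146,189), boss (148,103), hub (332,140), pointer tip (329,56) and tall post head (237,43). The collar is at (188,37) and the bolt at (243,188). Refining by zooming in on this one.

```bash
python3 - <<'E'
import cv2
a=cv2.imread('pics/w2.png')
cv2.imwrite('pics/zw1.png',cv2.resize(a[20:210,215:405],None,fx=4,fy=4,interpolation=cv2.INTER_CUBIC)[:600])
cv2.imwrite('pics/zw2.png',cv2.resize(a[70:210,110:260],None,fx=4,fy=4,interpolation=cv2.INTER_CUBIC))
E
```

```text
(no output)
```

View pics/zw1.png

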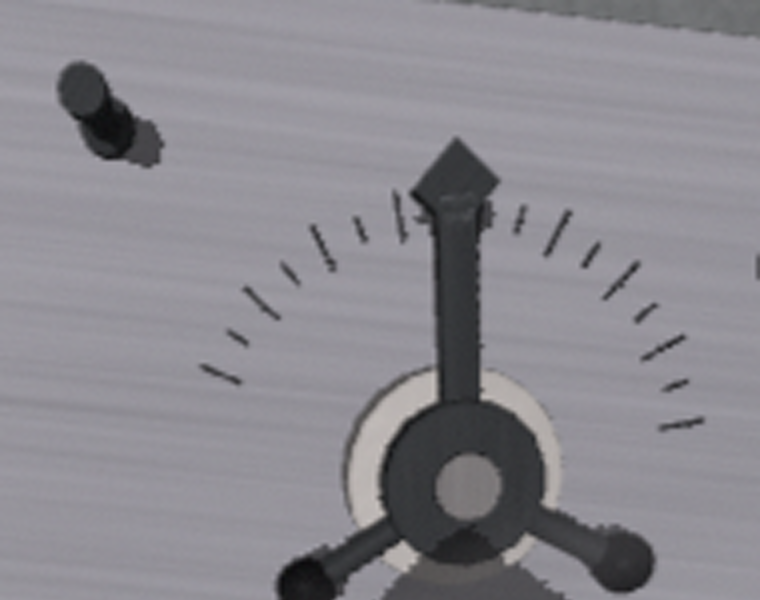

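View pics/zw2.png

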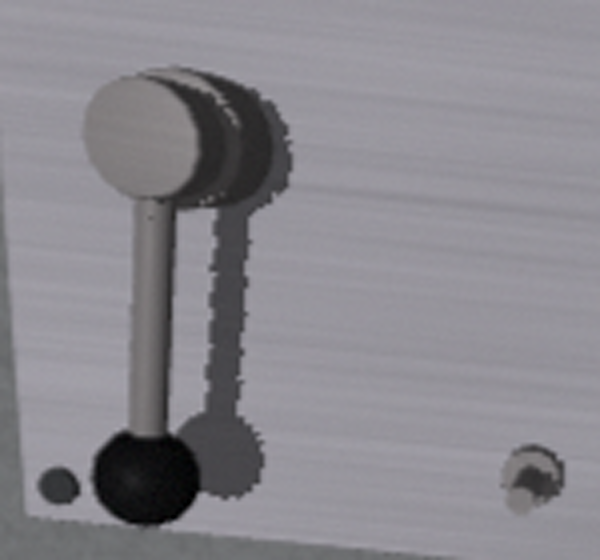

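```bash
python3 - <<'E'
from workcell import ctrl
from h import *
np.set_printoptions(precision=4,suppress=True)
W=ctrl.get_calibration('wrist')
P=dict(posttop=(83,89,.074,1),tip=(456,138,.062,1),hub=(465,482,.071,1),pin=(468,486,.073,1),sp1=(303,585,.056,1),sp2=(624,560,.056,1),
 boss=(140,137,.069,2),ball=(147,477,.056,2),bolttop=(518,500,.051,2))
o={}
for k,(u,v,z,i) in P.items():
    off=(215,20) if i==1 else (110,70)
    o[k]=plane(W,[[off[0]+(u-1.5)/4,off[1]+(v-1.5)/4]],z)[0]; print(k,o[k])
a=lambda p,q:(np.arctan2(*(o[q]-o[p])[1::-1]),np.linalg.norm((o[q]-o[p])[:2]))
print('ptr',a('hub','tip'),'post',a('hub','posttop'),'lever',a('boss','ball'),'hub-boss',a('hub','boss'),a('hub','sp1'),a('hub','sp2'))
E
```

```text
posttop [0.6024 0.0638 0.074 ]
tip [ 0.6265 -0.0396  0.062 ]
hub [ 0.5371 -0.0769  0.071 ]
pin [ 0.5364 -0.0778  0.073 ]
sp1 [ 0.4885 -0.0417  0.056 ]
sp2 [ 0.5301 -0.1382  0.056 ]
boss [0.5048 0.1494 0.069 ]
ball [0.3959 0.1323 0.056 ]
bolttop [0.4272 0.0113 0.051 ]
ptr (np.float64(0.3948877052582749), np.float64(0.09685582658226846)) post (np.float64(1.1367897128528601), np.float64(0.15511292003456884)) lever (np.float64(-2.9862286868323786), np.float64(0.11015241835982525)) hub-boss (np.float64(1.712840514148229), np.float64(0.22859725250616794)) (np.float64(2.5157786972415925), np.float64(0.060015808233784856)) (np.float64(-1.6853573442000087), np.float64(0.06169489473203479))
```

```bash
python3 -m creep '[{"ax":0,"ay":0,"az":0,"tx":-3,"ty":14,"tz":-16,"claw":1},{"ax":0,"ay":0,"az":0,"tx":-3,"ty":14,"tz":-16,"claw":1},{"ax":0,"ay":0,"az":0,"tx":-3,"ty":14,"tz":-16,"claw":1},{"ax":0,"ay":0,"az":0,"tx":-3,"ty":14,"tz":-16,"claw":1},{"ax":0,"ay":0,"az":0,"tx":-3,"ty":14,"tz":-16,"claw":1},{"ax":0,"ay":0,"az":0,"tx":-3,"ty":14,"tz":-16,"claw":1},{"ax":0,"ay":0,"az":0,"tx":-3,"ty":14,"tz":-16,"claw":1},{"ax":0,"ay":0,"az":0,"tx":-3,"ty":14,"tz":-16,"claw":1},{"ax":0,"ay":0,"az":0,"tx":-3,"ty":14,"tz":-16,"claw":1},{"ax":0,"ay":0,"az":0,"tx":-3,"ty":14,"tz":-16,"claw":1},{"ax":0,"ay":0,"az":0,"tx":0,"ty":0,"tz":0,"claw":1}]'
```

```text
time_s: 2.75
tool_pos: [0.4409, 0.1025, 0.1316]
eef_rot: [0.001, 0.988, 0.157, 0.0]
ft_force: [-1.5, -0.6, 0.4]
gripper_width: -0.0002
```

```bash
python3 -m creep '[{"ax":0,"ay":0,"az":0,"tx":1,"ty":1,"tz":-20,"claw":1},{"ax":0,"ay":0,"az":0,"tx":1,"ty":1,"tz":-20,"claw":1},{"ax":0,"ay":0,"az":0,"tx":1,"ty":1,"tz":-20,"claw":1},{"ax":0,"ay":0,"az":0,"tx":1,"ty":1,"tz":-20,"claw":1},{"ax":0,"ay":0,"az":0,"tx":1,"ty":0,"tz":-14,"claw":1},{"ax":0,"ay":0,"az":0,"tx":0,"ty":0,"tz":0,"claw":1}]';  python3 - <<'E'
from workcell import ctrl
import cv2
cv2.imwrite("pics/w3.png",ctrl.grab_frame('wrist')[:,:,::-1])
E
```

```text
time_s: 3.25
tool_pos: [0.4494, 0.0997, 0.0381]
eef_rot: [0.003, 0.988, 0.156, 0.003]
ft_force: [0.5, 0.1, -0.7]
gripper_width: -0.0003
```

View pics/w3.png

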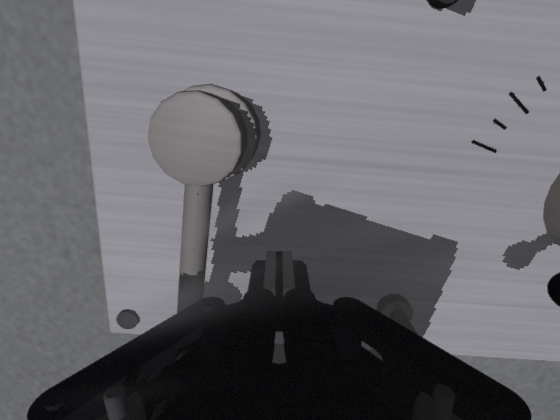

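```bash
python3 -m creep '[{"ax":0,"ay":0,"az":0,"tx":-3,"ty":8,"tz":0,"claw":1},{"ax":0,"ay":0,"az":0,"tx":-1,"ty":8,"tz":0,"claw":1},{"ax":0,"ay":0,"az":0,"tx":-1,"ty":6,"tz":0,"claw":1},{"ax":0,"ay":0,"az":0,"tx":-2,"ty":6,"tz":0,"claw":1},{"ax":0,"ay":0,"az":0,"tx":-2,"ty":6,"tz":0,"claw":1},{"ax":0,"ay":0,"az":0,"tx":-1,"ty":7,"tz":0,"claw":1},{"ax":0,"ay":0,"az":0,"tx":-1,"ty":7,"tz":0,"claw":1}]';  python3 - <<'E'
from workcell import ctrl
import cv2
cv2.imwrite("pics/w4.png",ctrl.grab_frame('wrist')[:,:,::-1])
E
```

```text
time_s: 3.88
tool_pos: [0.4437, 0.1476, 0.0457]
eef_rot: [0.008, 0.988, 0.156, 0.01]
ft_force: [2.1, -4.6, -0.9]
gripper_width: -0.0004
```

View pics/w4.png

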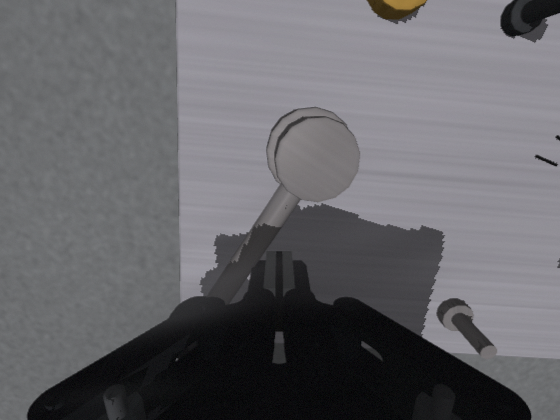

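The lever has swung about halfway and its rod is now at (245,250) against the finger. z drifted up 7 mm, so I'll correct that while pushing on.

```bash
python3 -m creep '[{"ax":0,"ay":0,"az":0,"tx":-2,"ty":7,"tz":-3,"claw":1},{"ax":0,"ay":0,"az":0,"tx":-1,"ty":7,"tz":-3,"claw":1},{"ax":0,"ay":0,"az":0,"tx":1,"ty":7,"tz":-3,"claw":1},{"ax":0,"ay":0,"az":0,"tx":2,"ty":7,"tz":-2,"claw":1},{"ax":0,"ay":0,"az":0,"tx":3,"ty":6,"tz":-2,"claw":1},{"ax":0,"ay":0,"az":0,"tx":3,"ty":6,"tz":-2,"claw":1},{"ax":0,"ay":0,"az":0,"tx":4,"ty":6,"tz":-1,"claw":1}]';  python3 - <<'E'
from workcell import ctrl
import cv2
cv2.imwrite("pics/w5.png",ctrl.grab_frame('wrist')[:,:,::-1])
E
```

```text
time_s: 4.52
tool_pos: [0.4519, 0.1993, 0.0293]
eef_rot: [0.007, 0.988, 0.157, 0.007]
ft_force: [-1.4, -3.5, 1.0]
gripper_width: -0.0
```

View pics/w5.png

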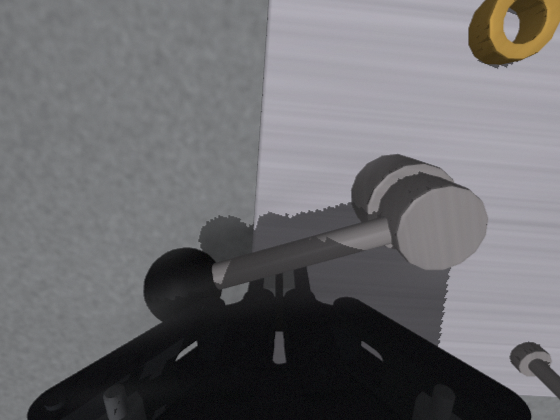

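```bash
python3 - <<'E'
from workcell import ctrl
from h import *
W=ctrl.get_calibration('wrist')
a=plane(W,[[436,228]],.069)[0];b=plane(W,[[222,277]],.058)[0]
print(a,b,np.arctan2(b[1]-.151,b[0]-.506), np.pi+.223-np.arctan2(b[1]-a[1],b[0]-a[0]))
E
python3 -m creep '[{"ax":0,"ay":0,"az":0,"tx":5,"ty":3,"tz":1,"claw":1},{"ax":0,"ay":0,"az":0,"tx":6,"ty":3,"tz":1,"claw":1},{"ax":0,"ay":0,"az":0,"tx":6,"ty":3,"tz":1,"claw":1}]';  python3 - <<'E'
from workcell import ctrl
import cv2
cv2.imwrite("pics/w6.png",ctrl.grab_frame('wrist')[:,:,::-1])
E
```

```text
[0.50601327 0.15629733 0.069     ] [0.45410234 0.22841826 0.058     ] 2.1613475016774055 1.1699207307148978
time_s: 4.82
tool_pos: [0.4575, 0.205, 0.0281]
eef_rot: [0.011, 0.987, 0.159, -0.013]
ft_force: [-22.8, -18.7, 23.1]
gripper_width: -0.0001
```

View pics/w6.png

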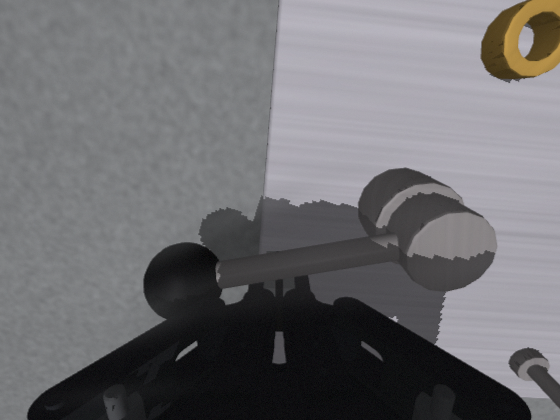

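The force jumped to about 37 N, so the lever is at its stop. Backing off and checking.

```bash
python3 -m creep '[{"ax":0,"ay":0,"az":0,"tx":-8,"ty":-5,"tz":2,"claw":1},{"ax":0,"ay":0,"az":0,"tx":-8,"ty":-6,"tz":2,"claw":1},{"ax":0,"ay":0,"az":0,"tx":-3,"ty":-10,"tz":2,"claw":1},{"ax":0,"ay":0,"az":0,"tx":0,"ty":-10,"tz":5,"claw":1},{"ax":0,"ay":0,"az":0,"tx":0,"ty":-10,"tz":20,"claw":1},{"ax":0,"ay":0,"az":0,"tx":0,"ty":-10,"tz":30,"claw":1},{"ax":0,"ay":0,"az":0,"tx":0,"ty":-15,"tz":40,"claw":1},{"ax":0,"ay":0,"az":0,"tx":0,"ty":-20,"tz":40,"claw":1},{"ax":0,"ay":0,"az":0,"tx":0,"ty":-20,"tz":40,"claw":1},{"ax":0,"ay":0,"az":0,"tx":0,"ty":-20,"tz":30,"claw":1},{"ax":0,"ay":0,"az":0,"tx":0,"ty":-20,"tz":20,"claw":1},{"ax":0,"ay":0,"az":0,"tx":0,"ty":0,"tz":0,"claw":1}]';  python3 - <<'E'
from workcell import ctrl
import cv2
print(ctrl.observe()['tool_pos'],ctrl.observe()['ft_force'])
cv2.imwrite("pics/w7.png",ctrl.grab_frame('wrist')[:,:,::-1])
E
```

```text
time_s: 5.87
tool_pos: [0.4389, 0.0527, 0.2679]
eef_rot: [0.011, 0.987, 0.157, -0.003]
ft_force: [1.5, 0.3, 0.2]
gripper_width: -0.0001
[0.43889943 0.05267427 0.26787436] [1.5029728  0.29460288 0.17862584]
```

View pics/w7.png

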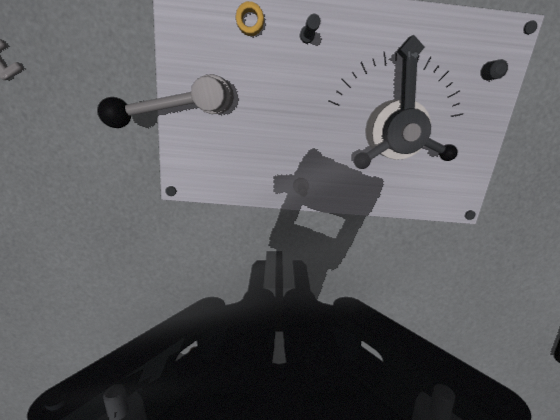

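```bash
cat > m.py <<'E'
from workcell import ctrl
from h import *
import sys
np.set_printoptions(precision=4,suppress=True)
W=ctrl.get_calibration('wrist')
o={}
for a in sys.argv[1:]:
    k,u,v,z=a.split(','); o[k]=plane(W,[[float(u),float(v)]],float(z))[0]; print(k,o[k])
ang=lambda p,q:round(float(np.arctan2(*(o[q]-o[p])[1::-1])),3)
if 'ball' in o: print('lock',(np.pi+.223-ang('boss','ball'))%(2*np.pi))
if 'tip' in o: print('ptr',ang('hub','tip'))
if 'post' in o:
    print('post',ang('hub','post'))
    if 'tip' in o:
        t=ang('hub','tip');d=o['post']-o['hub'];print('y err',-np.sin(t)*d[0]+np.cos(t)*d[1])
E
python3 m.py boss,208,94,.069 ball,114,112,.056 hub,406,131,.071 tip,411,37,.062 post,314,21,.074
```

```text
boss [0.504  0.1518 0.069 ]
ball [0.4524 0.2499 0.056 ]
hub [ 0.535  -0.0672  0.071 ]
tip [ 0.6234 -0.0337  0.062 ]
post [0.602  0.0679 0.074 ]
lock 1.3095926535897928
ptr 0.362
post 1.111
y err 0.10268654606468391
```

Lock measures about 1.30 rad, so it is fully released and the wheel is unmoved. Moving to the clockwise side of the pointer.

```bash
python3 -m creep '[{"ax":0,"ay":0,"az":0,"tx":17,"ty":-13,"tz":-12,"claw":1},{"ax":0,"ay":0,"az":0,"tx":17,"ty":-13,"tz":-12,"claw":1},{"ax":0,"ay":0,"az":0,"tx":17,"ty":-13,"tz":-12,"claw":1},{"ax":0,"ay":0,"az":0,"tx":17,"ty":-13,"tz":-12,"claw":1},{"ax":0,"ay":0,"az":0,"tx":17,"ty":-13,"tz":-12,"claw":1},{"ax":0,"ay":0,"az":0,"tx":17,"ty":-13,"tz":-12,"claw":1},{"ax":0,"ay":0,"az":0,"tx":17,"ty":-13,"tz":-12,"claw":1},{"ax":0,"ay":0,"az":0,"tx":17,"ty":-13,"tz":-12,"claw":1},{"ax":0,"ay":0,"az":0,"tx":17,"ty":-13,"tz":-12,"claw":1},{"ax":0,"ay":0,"az":0,"tx":17,"ty":-13,"tz":-12,"claw":1},{"ax":0,"ay":0,"az":0,"tx":0,"ty":0,"tz":0,"claw":1}]'
```

```text
time_s: 6.83
tool_pos: [0.6098, -0.0748, 0.1252]
eef_rot: [0.003, 0.987, 0.158, -0.005]
ft_force: [-0.5, -0.7, 0.0]
gripper_width: 0.0001
```

```bash
python3 -m creep '[{"ax":0,"ay":0,"az":0,"tx":-1,"ty":-2,"tz":-20,"claw":1},{"ax":0,"ay":0,"az":0,"tx":-1,"ty":-2,"tz":-20,"claw":1},{"ax":0,"ay":0,"az":0,"tx":-1,"ty":-2,"tz":-20,"claw":1},{"ax":0,"ay":0,"az":0,"tx":0,"ty":0,"tz":-20,"claw":1},{"ax":0,"ay":0,"az":0,"tx":0,"ty":0,"tz":-5,"claw":1}]';  python3 - <<'E'
from workcell import ctrl
import cv2
cv2.imwrite("pics/w8.png",ctrl.grab_frame('wrist')[:,:,::-1])
E
```

```text
time_s: 7.25
tool_pos: [0.6035, -0.0768, 0.0313]
eef_rot: [0.0, 0.988, 0.157, -0.007]
ft_force: [-0.8, -0.4, -0.1]
gripper_width: -0.0003
```

View pics/w8.png

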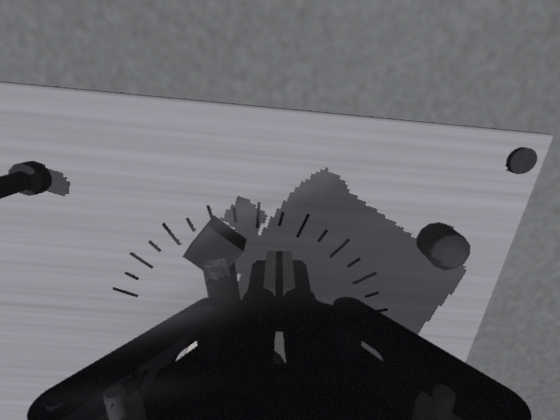

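```bash
python3 -m creep '[{"ax":0,"ay":0,"az":0,"tx":-2,"ty":6,"tz":1,"claw":1},{"ax":0,"ay":0,"az":0,"tx":-2,"ty":6,"tz":1,"claw":1},{"ax":0,"ay":0,"az":0,"tx":-2,"ty":5,"tz":0,"claw":1},{"ax":0,"ay":0,"az":0,"tx":-2,"ty":5,"tz":0,"claw":1},{"ax":0,"ay":0,"az":0,"tx":-2,"ty":5,"tz":0,"claw":1},{"ax":0,"ay":0,"az":0,"tx":-3,"ty":4,"tz":0,"claw":1},{"ax":0,"ay":0,"az":0,"tx":-3,"ty":4,"tz":0,"claw":1},{"ax":0,"ay":0,"az":0,"tx":0,"ty":0,"tz":0,"claw":1}]';  python3 - <<'E'
from workcell import ctrl
import cv2
cv2.imwrite("pics/w9.png",ctrl.grab_frame('wrist')[:,:,::-1])
E
```

```text
time_s: 7.97
tool_pos: [0.5901, -0.0397, 0.0399]
eef_rot: [0.005, 0.987, 0.159, -0.001]
ft_force: [-0.1, -1.5, -0.6]
gripper_width: 0.0003
```

View pics/w9.png

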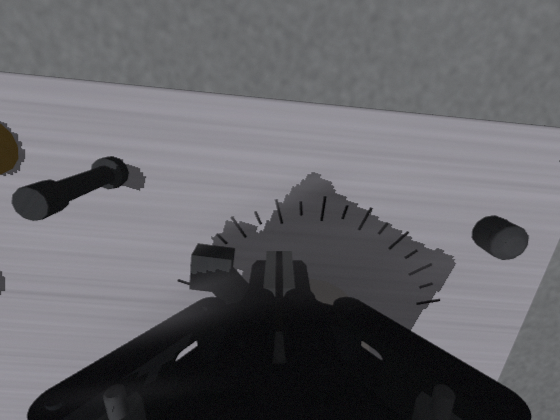

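```bash
python3 m.py tip,193,257,.062 c2,235,260,.062 c3,190,289,.062 hub,300,350,.071 post,34,203,.074; python3 - <<'E'
from workcell import ctrl
from h import *
t=plane(ctrl.get_calibration('wrist'),[[193,257]],.062)[0]
print(np.arctan2(t[1]+.0767,t[0]-.538),np.hypot(t[1]+.0767,t[0]-.538))
E
```

```text
tip [0.5937 0.0037 0.062 ]
c2 [ 0.5981 -0.0148  0.062 ]
c3 [0.5767 0.0012 0.062 ]
hub [ 0.5664 -0.0569  0.071 ]
post [0.6049 0.0648 0.074 ]
ptr 1.147
post 1.264
y err 0.014908078144881015
0.9650559600373445 0.09780721226218897
```

The pointer is at about 0.965 rad and the target is about 1.135 rad. Nudging about 9 mm more, then backing off to look.

```bash
python3 -m creep '[{"ax":0,"ay":0,"az":0,"tx":-3,"ty":1.5,"tz":-1,"claw":1},{"ax":0,"ay":0,"az":0,"tx":-3,"ty":1.5,"tz":-1,"claw":1},{"ax":0,"ay":0,"az":0,"tx":-2.5,"ty":1.5,"tz":0,"claw":1},{"ax":0,"ay":0,"az":0,"tx":0,"ty":0,"tz":0,"claw":1},{"ax":0,"ay":0,"az":0,"tx":6,"ty":-5,"tz":0,"claw":1},{"ax":0,"ay":0,"az":0,"tx":6,"ty":-8,"tz":0,"claw":1},{"ax":0,"ay":0,"az":0,"tx":6,"ty":-10,"tz":0,"claw":1},{"ax":0,"ay":0,"az":0,"tx":0,"ty":-10,"tz":5,"claw":1},{"ax":0,"ay":0,"az":0,"tx":-5,"ty":0,"tz":35,"claw":1},{"ax":0,"ay":0,"az":0,"tx":-15,"ty":0,"tz":40,"claw":1},{"ax":0,"ay":0,"az":0,"tx":-25,"ty":3,"tz":40,"claw":1},{"ax":0,"ay":0,"az":0,"tx":-30,"ty":5,"tz":40,"claw":1},{"ax":0,"ay":0,"az":0,"tx":-30,"ty":5,"tz":40,"claw":1},{"ax":0,"ay":0,"az":0,"tx":0,"ty":0,"tz":0,"claw":1},{"ax":0,"ay":0,"az":0,"tx":0,"ty":0,"tz":0,"claw":1}]';  python3 - <<'E'
from workcell import ctrl
import cv2
a=ctrl.grab_frame('wrist')[:,:,::-1]
cv2.imwrite("pics/w10.png",a)
E
```

```text
time_s: 9.27
tool_pos: [0.503, -0.064, 0.225]
eef_rot: [0.001, 0.988, 0.155, -0.006]
ft_force: [-0.5, -0.0, -0.3]
gripper_width: 0.0002
```

View pics/w10.png

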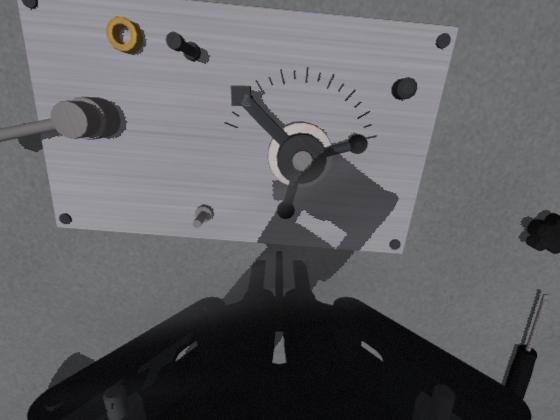

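```bash
python3 - <<'E'
import cv2
a=cv2.imread('pics/w10.png')
cv2.imwrite('pics/zw10.png',cv2.resize(a[20:230,150:380],None,fx=3.4,fy=3.4,interpolation=cv2.INTER_CUBIC)[:600])
E
```

```text
(no output)
```

View pics/zw10.png

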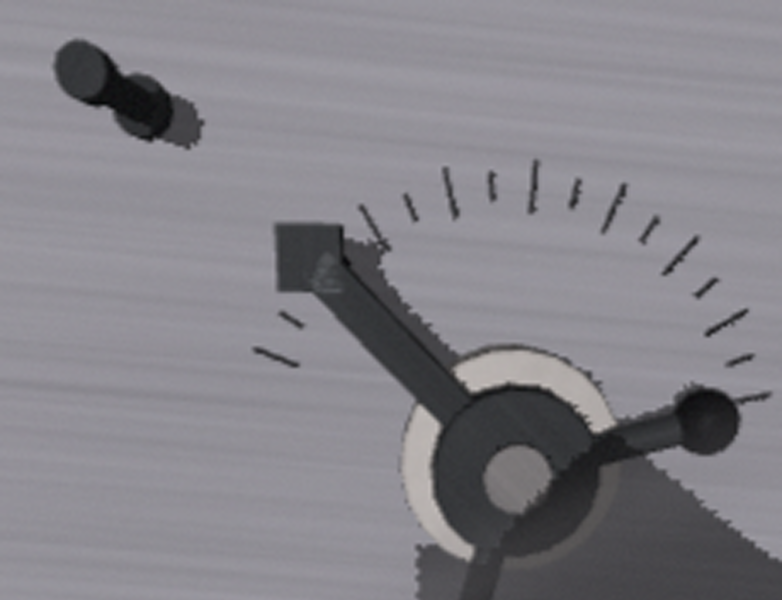

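```bash
f(){ python3 -c "print('%s,%.2f,%.2f,%s'%('$1',150+($2-1.2)/3.4,20+($3-1.2)/3.4,'$4'))"; }; python3 m.py $(f tip 276 224 .062) $(f hub 516 471 .071) $(f post 82 72 .074) $(f foot 143 108 .014) $(f spb 708 420 .056)
```

```text
tip [0.5841 0.0109 0.062 ]
hub [ 0.5403 -0.0754  0.071 ]
post [0.604 0.066 0.074]
foot [0.6045 0.067  0.014 ]
spb [ 0.5709 -0.1279  0.056 ]
ptr 1.1
post 1.148
y err 0.007387337503093831
```

The pointer is short by about 0.05 rad (y error 7 mm). I'll go back for a 3 mm nudge to centre it.

```bash
python3 -m creep '[{"ax":0,"ay":0,"az":0,"tx":24,"ty":2,"tz":-20,"claw":1},{"ax":0,"ay":0,"az":0,"tx":24,"ty":2,"tz":-20,"claw":1},{"ax":0,"ay":0,"az":0,"tx":24,"ty":2,"tz":-20,"claw":1},{"ax":0,"ay":0,"az":0,"tx":23,"ty":2,"tz":-25,"claw":1},{"ax":0,"ay":0,"az":0,"tx":0,"ty":0,"tz":-20,"claw":1},{"ax":0,"ay":0,"az":0,"tx":0,"ty":0,"tz":-20,"claw":1},{"ax":0,"ay":0,"az":0,"tx":0,"ty":0,"tz":-20,"claw":1},{"ax":0,"ay":0,"az":0,"tx":0,"ty":0,"tz":-20,"claw":1},{"ax":0,"ay":0,"az":0,"tx":0,"ty":0,"tz":-15,"claw":1},{"ax":0,"ay":0,"az":0,"tx":0,"ty":0,"tz":0,"claw":1}]'
```

```text
time_s: 10.15
tool_pos: [0.601, -0.0599, 0.0226]
eef_rot: [-0.003, 0.988, 0.153, -0.014]
ft_force: [-0.7, 0.2, 0.2]
gripper_width: -0.0002
```

```bash
python3 -m creep '[{"ax":0,"ay":0,"az":0,"tx":-4,"ty":6,"tz":5,"claw":1},{"ax":0,"ay":0,"az":0,"tx":-4,"ty":6,"tz":5,"claw":1},{"ax":0,"ay":0,"az":0,"tx":-3,"ty":5,"tz":2,"claw":1},{"ax":0,"ay":0,"az":0,"tx":-2,"ty":4,"tz":0,"claw":1},{"ax":0,"ay":0,"az":0,"tx":0,"ty":0,"tz":0,"claw":1}]';  python3 - <<'E'
from workcell import ctrl
import cv2
a=ctrl.grab_frame('wrist')[:,:,::-1]
cv2.imwrite("pics/w11.png",a)
E
```

```text
time_s: 10.57
tool_pos: [0.5862, -0.0374, 0.0342]
eef_rot: [-0.004, 0.988, 0.152, -0.016]
ft_force: [-0.2, 0.7, 0.5]
gripper_width: -0.0002
```

View pics/w11.png

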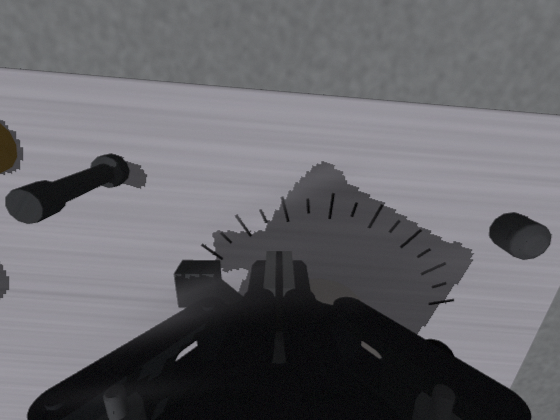

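```bash
python3 m.py tip,177,275,.062 post,30,205,.074
python3 -m creep '[{"ax":0,"ay":0,"az":0,"tx":-2.5,"ty":2,"tz":0,"claw":1},{"ax":0,"ay":0,"az":0,"tx":-1.5,"ty":1.5,"tz":0,"claw":1},{"ax":0,"ay":0,"az":0,"tx":0,"ty":0,"tz":0,"claw":1}]'; python3 - <<'E'
from workcell import ctrl
import cv2
a=ctrl.grab_frame('wrist')[:,:,::-1]
cv2.imwrite("pics/w12.png",a)
E
```

```text
tip [0.5836 0.0095 0.062 ]
post [0.6056 0.064  0.074 ]
time_s: 10.87
tool_pos: [0.584, -0.0339, 0.0372]
eef_rot: [-0.003, 0.988, 0.152, -0.014]
ft_force: [-0.6, -0.5, 1.0]
gripper_width: -0.0002Traceback (most recent call last):
  File "m.py", line 11, in <module>
    if 'tip' in o: print('ptr',ang('hub','tip'))
                               ~~~^^^^^^^^^^^^^
  File "m.py", line 9, in <lambda>
    ang=lambda p,q:round(float(np.arctan2(*(o[q]-o[p])[1::-1])),3)
                                                 ~^^^
KeyError: 'hub'
```

View pics/w12.png

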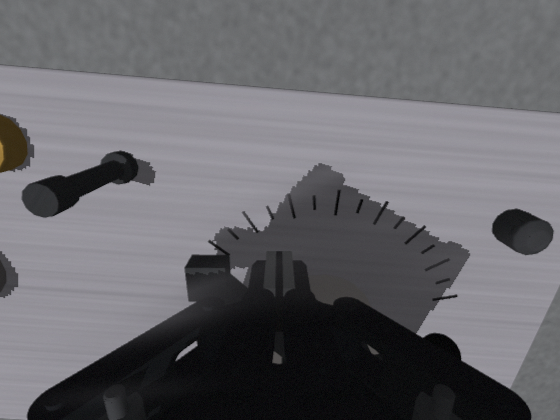

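```bash
sed -i "s/^o={}/o={'hub':np.array([.5392,-.0763,.06])}/" m.py; python3 m.py tip,187,268,.062 post,41,199,.074
python3 -m creep '[{"ax":0,"ay":0,"az":0,"tx":-2.5,"ty":2,"tz":-1,"claw":1},{"ax":0,"ay":0,"az":0,"tx":0,"ty":0,"tz":0,"claw":1}]'; python3 - <<'E'
from workcell import ctrl
import cv2
a=ctrl.grab_frame('wrist')[:,:,::-1]
cv2.imwrite("pics/w13.png",a)
E
```

```text
tip [0.5839 0.0101 0.062 ]
post [0.6048 0.0658 0.074 ]
ptr 1.093
post 1.138
y err 0.007119296376165797
time_s: 11.08
tool_pos: [0.5828, -0.0328, 0.0371]
eef_rot: [-0.002, 0.988, 0.152, -0.012]
ft_force: [0.1, 0.4, -0.3]
gripper_width: 0.0002
```

View pics/w13.png

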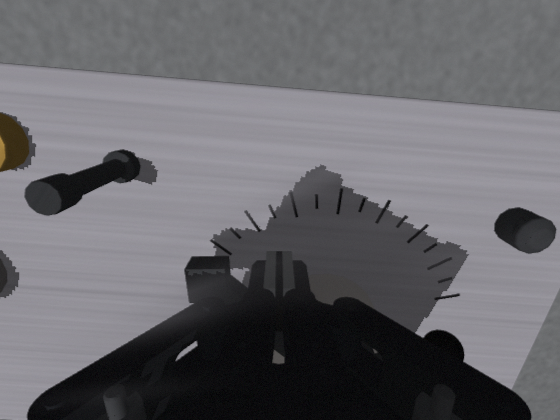

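```bash
python3 m.py tip,187,270,.062 post,45,196,.074
python3 -m creep '[{"ax":0,"ay":0,"az":0,"tx":-3,"ty":2,"tz":-1,"claw":1},{"ax":0,"ay":0,"az":0,"tx":-3,"ty":2,"tz":0,"claw":1},{"ax":0,"ay":0,"az":0,"tx":0,"ty":0,"tz":0,"claw":1}]'; python3 - <<'E'
from workcell import ctrl
import cv2
a=ctrl.grab_frame('wrist')[:,:,::-1]
cv2.imwrite("pics/w14.png",a)
E
```

```text
tip [0.5816 0.0111 0.062 ]
post [0.6051 0.0656 0.074 ]
ptr 1.119
post 1.136
y err 0.002639214031667385
time_s: 11.38
tool_pos: [0.5782, -0.0299, 0.0369]
eef_rot: [-0.0, 0.988, 0.152, -0.01]
ft_force: [0.2, 0.1, -0.0]
gripper_width: -0.0
```

View pics/w14.png

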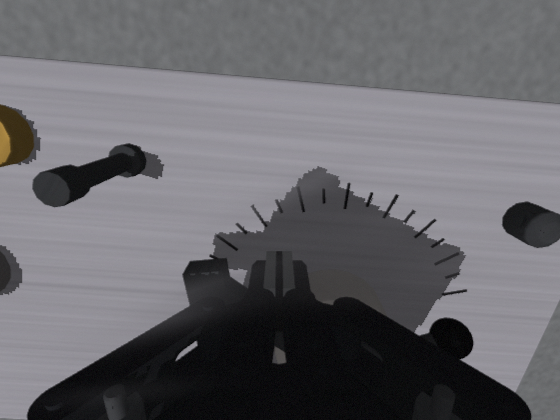

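```bash
python3 m.py tip,186,275,.062 post,53,189,.074; python3 -m creep '[{"ax":0,"ay":0,"az":0,"tx":6,"ty":-5,"tz":0,"claw":1},{"ax":0,"ay":0,"az":0,"tx":6,"ty":-8,"tz":0,"claw":1},{"ax":0,"ay":0,"az":0,"tx":6,"ty":-10,"tz":0,"claw":1},{"ax":0,"ay":0,"az":0,"tx":0,"ty":-10,"tz":5,"claw":1},{"ax":0,"ay":0,"az":0,"tx":-5,"ty":0,"tz":35,"claw":1},{"ax":0,"ay":0,"az":0,"tx":-15,"ty":0,"tz":40,"claw":1},{"ax":0,"ay":0,"az":0,"tx":-25,"ty":3,"tz":40,"claw":1},{"ax":0,"ay":0,"az":0,"tx":-30,"ty":10,"tz":40,"claw":1},{"ax":0,"ay":0,"az":0,"tx":-30,"ty":20,"tz":40,"claw":1},{"ax":0,"ay":0,"az":0,"tx":0,"ty":10,"tz":0,"claw":1},{"ax":0,"ay":0,"az":0,"tx":0,"ty":0,"tz":0,"claw":1},{"ax":0,"ay":0,"az":0,"tx":0,"ty":0,"tz":0,"claw":1}]';  python3 - <<'E'
from workcell import ctrl
import cv2
a=ctrl.grab_frame('wrist')[:,:,::-1]
cv2.imwrite("pics/w15.png",a)
cv2.imwrite('pics/zw15.png',cv2.resize(a[20:220,150:400],None,fx=3,fy=3,interpolation=cv2.INTER_CUBIC))
E
```

```text
tip [0.5744 0.014  0.062 ]
post [0.6042 0.0657 0.074 ]
ptr 1.199
post 1.141
y err -0.008994534898329208
time_s: 12.43
tool_pos: [0.5017, -0.0345, 0.2217]
eef_rot: [-0.002, 0.989, 0.149, -0.014]
ft_force: [0.2, -0.2, -0.2]
gripper_width: -0.0001
```

View pics/zw15.png

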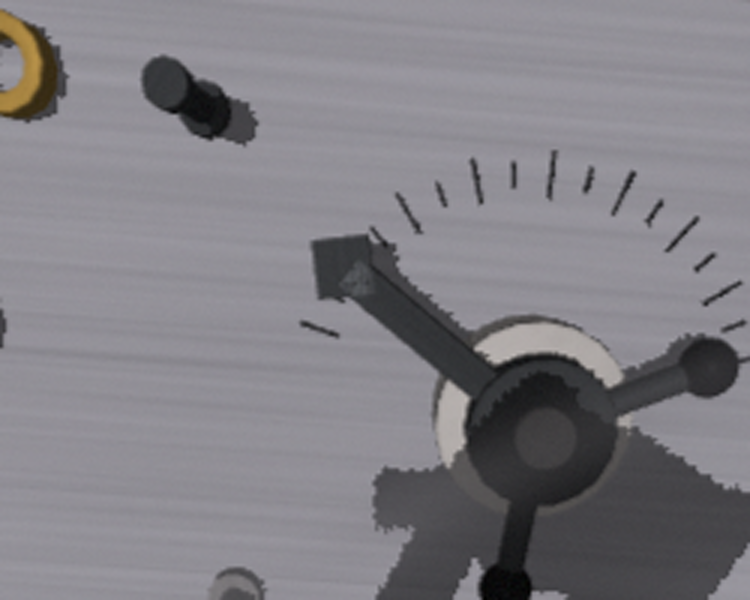

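```bash
f(){ python3 -c "print('%s,%.2f,%.2f,%s'%('$1',150+($2-1)/3,20+($3-1)/3,'$4'))"; }; for h in hub hubx; do python3 m.py $(f tip 311 242 .062) $(f $h 541 430 .071) $(f post 167 84 .074) $(f foot 211 109 .014) $(f spb 710 366 .056) $(f spc 505 585 .056); done
```

```text
tip [0.5733 0.0155 0.062 ]
hub [ 0.5395 -0.0734  0.071 ]
post [0.6029 0.0657 0.074 ]
foot [0.6039 0.065  0.014 ]
spb [ 0.5747 -0.1235  0.056 ]
spc [ 0.479  -0.0843  0.056 ]
ptr 1.208
post 1.143
y err -0.009861211858223917
tip [0.5733 0.0155 0.062 ]
hubx [ 0.5395 -0.0734  0.071 ]
post [0.6029 0.0657 0.074 ]
foot [0.6039 0.065  0.014 ]
spb [ 0.5747 -0.1235  0.056 ]
spc [ 0.479  -0.0843  0.056 ]
ptr 1.215
post 1.149
y err -0.01023781001803687
```

It overshot a little (y error about -10 mm, just inside the limit). I'll nudge it back about 0.06 rad from the other side of the pointer.

```bash
python3 -m creep '[{"ax":0,"ay":0,"az":0,"tx":8,"ty":7,"tz":-20,"claw":1},{"ax":0,"ay":0,"az":0,"tx":8,"ty":7,"tz":-20,"claw":1},{"ax":0,"ay":0,"az":0,"tx":7,"ty":7,"tz":-20,"claw":1},{"ax":0,"ay":0,"az":0,"tx":5,"ty":6,"tz":-20,"claw":1},{"ax":0,"ay":0,"az":0,"tx":0,"ty":2,"tz":-20,"claw":1},{"ax":0,"ay":0,"az":0,"tx":0,"ty":0,"tz":-20,"claw":1},{"ax":0,"ay":0,"az":0,"tx":0,"ty":0,"tz":0,"claw":1}]'
```

```text
time_s: 13.07
tool_pos: [0.5295, -0.009, 0.0855]
eef_rot: [-0.005, 0.989, 0.146, -0.023]
ft_force: [-1.0, 0.4, 0.0]
gripper_width: 0.0001
```

```bash
python3 -m creep '[{"ax":0,"ay":0,"az":0,"tx":0,"ty":1,"tz":-20,"claw":1},{"ax":0,"ay":0,"az":0,"tx":0,"ty":0,"tz":-15,"claw":1},{"ax":0,"ay":0,"az":0,"tx":0,"ty":0,"tz":-5,"claw":1},{"ax":0,"ay":0,"az":0,"tx":0,"ty":0,"tz":0,"claw":1}]';  python3 - <<'E'
from workcell import ctrl
import cv2
a=ctrl.grab_frame('wrist')[:,:,::-1]
cv2.imwrite("pics/w16.png",a)
E
```

```text
time_s: 13.4
tool_pos: [0.5281, -0.0097, 0.0395]
eef_rot: [-0.006, 0.989, 0.146, -0.028]
ft_force: [-0.5, -0.2, 0.6]
gripper_width: -0.0003
```

View pics/w16.png

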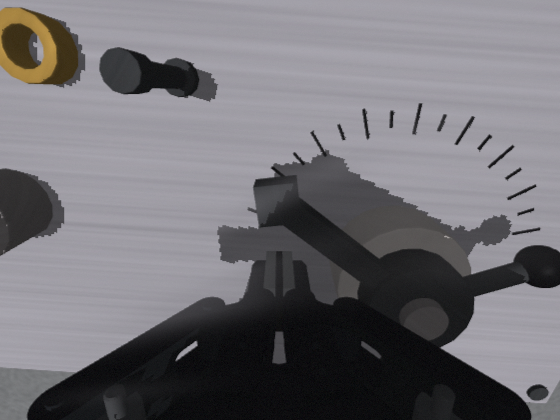

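From here the tip (255,187), post (122,70) and hub are all visible, so I can nudge in a closed loop.

```bash
python3 m.py tip,255,188,.062 post,121,70,.074; python3 -m creep '[{"ax":0,"ay":0,"az":0,"tx":4,"ty":-1.5,"tz":0,"claw":1},{"ax":0,"ay":0,"az":0,"tx":4,"ty":-1.5,"tz":0,"claw":1},{"ax":0,"ay":0,"az":0,"tx":0,"ty":0,"tz":0,"claw":1}]';  python3 - <<'E'
from workcell import ctrl
import cv2
a=ctrl.grab_frame('wrist')[:,:,::-1]
cv2.imwrite("pics/w17.png",a)
E
```

```text
tip [0.5741 0.0148 0.062 ]
post [0.6041 0.0665 0.074 ]
ptr 1.205
post 1.144
y err -0.0094971630398187
time_s: 13.7
tool_pos: [0.5392, -0.0139, 0.0427]
eef_rot: [-0.006, 0.989, 0.145, -0.026]
ft_force: [-1.0, 0.6, 0.1]
gripper_width: 0.0001
```

View pics/w17.png

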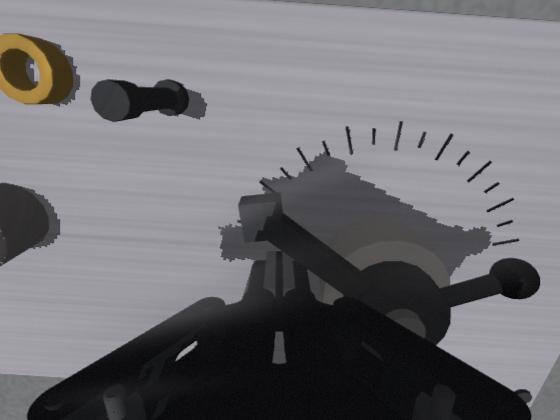

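```bash
python3 m.py tip,239,204,.062 post,110,100,.074; python3 -m creep '[{"ax":0,"ay":0,"az":0,"tx":3,"ty":-1,"tz":-1,"claw":1},{"ax":0,"ay":0,"az":0,"tx":0,"ty":0,"tz":0,"claw":1}]';  python3 - <<'E'
from workcell import ctrl
import cv2
a=ctrl.grab_frame('wrist')[:,:,::-1]
cv2.imwrite("pics/w18.png",a)
cv2.imwrite('pics/zw18.png',cv2.resize(a[60:260,50:300],None,fx=3,fy=3,interpolation=cv2.INTER_CUBIC))
E
```

```text
tip [0.5747 0.0155 0.062 ]
post [0.6037 0.0667 0.074 ]
ptr 1.202
post 1.147
y err -0.008668505955920738
time_s: 13.92
tool_pos: [0.5423, -0.0147, 0.0429]
eef_rot: [-0.006, 0.989, 0.145, -0.026]
ft_force: [0.1, -0.2, -0.6]
gripper_width: -0.0001
```

View pics/zw18.png

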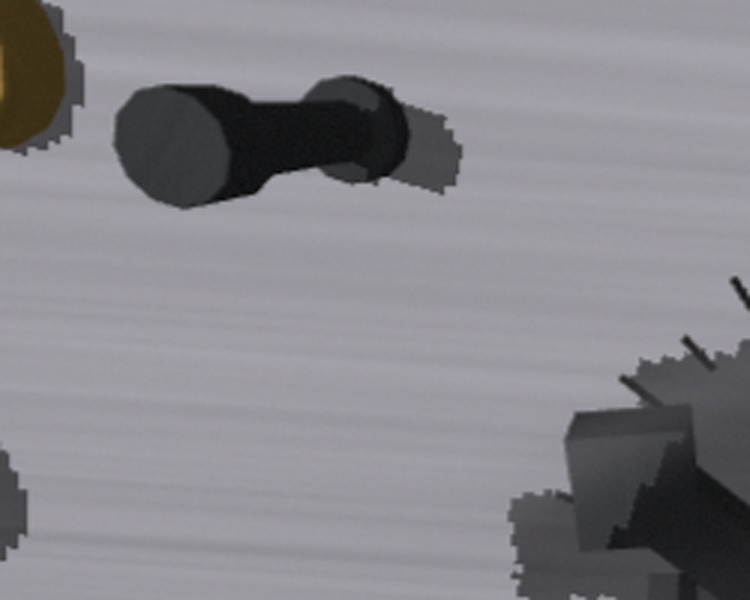

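```bash
python3 m.py tip,238.8,205.7,.062 post,107,108.7,.074; python3 -m creep '[{"ax":0,"ay":0,"az":0,"tx":3,"ty":-1,"tz":-1,"claw":1},{"ax":0,"ay":0,"az":0,"tx":0,"ty":0,"tz":0,"claw":1}]';  python3 - <<'E'
from workcell import ctrl
import cv2
a=ctrl.grab_frame('wrist')[:,:,::-1]
cv2.imwrite('pics/zw19.png',cv2.resize(a[60:260,50:300],None,fx=3,fy=3,interpolation=cv2.INTER_CUBIC))
E
```

```text
tip [0.5771 0.0144 0.062 ]
post [0.6038 0.0665 0.074 ]
ptr 1.175
post 1.146
y err -0.004501425891007292
time_s: 14.13
tool_pos: [0.5448, -0.0154, 0.0422]
eef_rot: [-0.006, 0.989, 0.146, -0.027]
ft_force: [-1.1, 0.6, -0.6]
gripper_width: 0.0001
```

View pics/zw19.png

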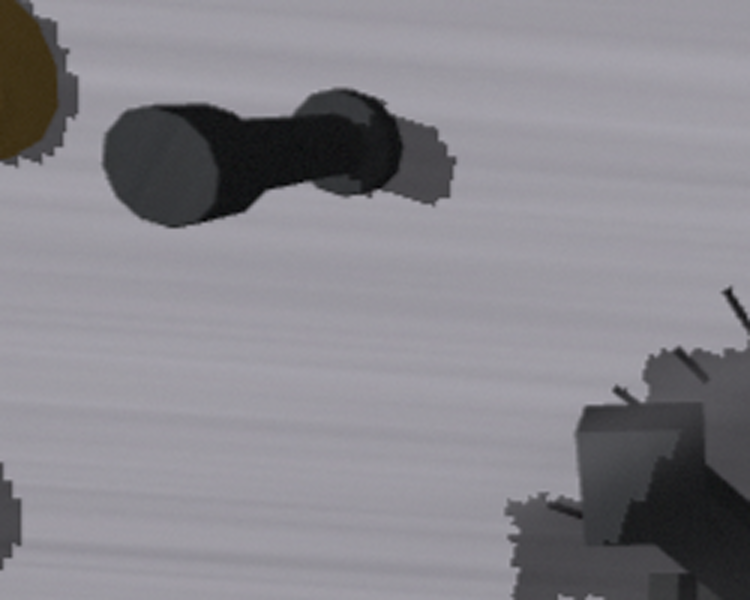

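```bash
python3 m.py tip,242.1,203.7,.062 post,103.3,115,.074
```

```text
tip [0.5812 0.0126 0.062 ]
post [0.6039 0.0665 0.074 ]
ptr 1.129
post 1.145
y err 0.0025310340071444115
```

That is well centred (y error about 2.5 mm). Backing off and checking from above.

```bash
python3 -m creep '[{"ax":0,"ay":0,"az":0,"tx":-8,"ty":4,"tz":0,"claw":1},{"ax":0,"ay":0,"az":0,"tx":-8,"ty":4,"tz":0,"claw":1},{"ax":0,"ay":0,"az":0,"tx":-4,"ty":2,"tz":20,"claw":1},{"ax":0,"ay":0,"az":0,"tx":-3,"ty":2,"tz":35,"claw":1},{"ax":0,"ay":0,"az":0,"tx":-8,"ty":2,"tz":40,"claw":1},{"ax":0,"ay":0,"az":0,"tx":-8,"ty":2,"tz":40,"claw":1},{"ax":0,"ay":0,"az":0,"tx":-8,"ty":2,"tz":40,"claw":1},{"ax":0,"ay":0,"az":0,"tx":-4,"ty":2,"tz":30,"claw":1},{"ax":0,"ay":0,"az":0,"tx":0,"ty":0,"tz":0,"claw":1},{"ax":0,"ay":0,"az":0,"tx":0,"ty":0,"tz":0,"claw":1},{"ax":0,"ay":0,"az":0,"tx":0,"ty":0,"tz":0,"claw":1}]';  python3 - <<'E'
from workcell import ctrl
import cv2
a=ctrl.grab_frame('wrist')[:,:,::-1]
cv2.imwrite("pics/w20.png",a)
E
```

```text
time_s: 15.1
tool_pos: [0.4817, 0.0092, 0.2529]
eef_rot: [-0.006, 0.989, 0.147, -0.026]
ft_force: [0.3, -0.3, -0.3]
gripper_width: -0.0002
```

View pics/w20.png

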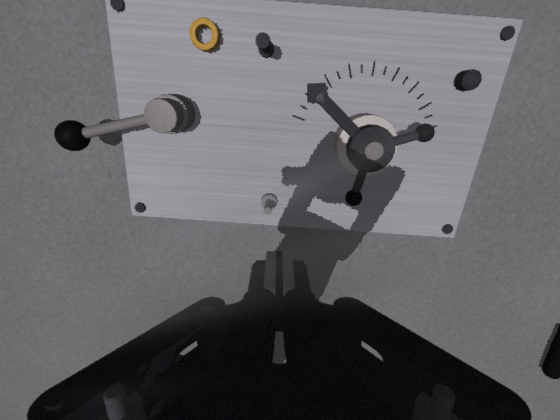

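```bash
python3 -c "
import cv2
a=cv2.imread('pics/w20.png');cv2.imwrite('pics/zw20.png',cv2.resize(a[20:215,245:445],None,fx=3,fy=3,interpolation=cv2.INTER_CUBIC))"; python3 m.py boss,164,116,.069 ball,72,135,.056
```

```text
boss [0.5059 0.1475 0.069 ]
ball [0.4526 0.2488 0.056 ]
lock 1.3095926535897928
```

View pics/zw20.png

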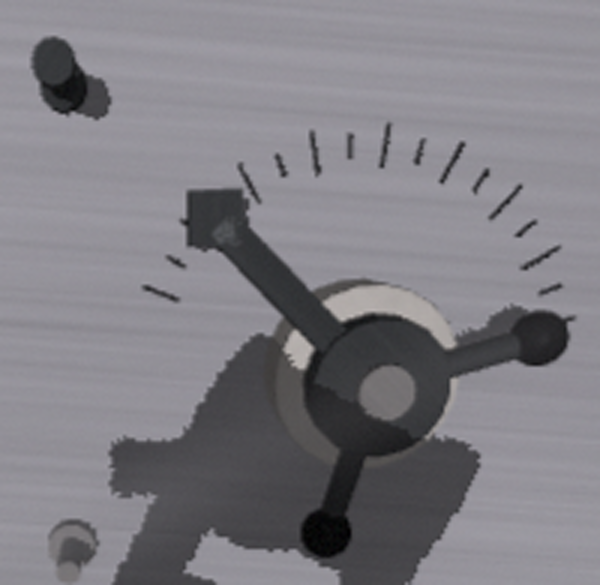

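```bash
f(){ python3 -c "print('%s,%.2f,%.2f,%s'%('$1',245+($2-1)/3,20+($3-1)/3,'$4'))"; }; for h in hub hubx; do python3 m.py $(f tip 187 191 .062) $(f $h 378 385 .071) $(f post 54 61 .074) $(f foot 66 86 .014) $(f spb 541 338 .056) $(f spc 326 532 .056); done
```

```text
tip [0.5795 0.0137 0.062 ]
hub [ 0.5383 -0.0715  0.071 ]
post [0.6027 0.0665 0.074 ]
foot [0.6029 0.0663 0.014 ]
spb [ 0.5702 -0.1263  0.056 ]
spc [ 0.4771 -0.08    0.056 ]
ptr 1.121
post 1.135
y err 0.0021208615419705534
tip [0.5795 0.0137 0.062 ]
hubx [ 0.5383 -0.0715  0.071 ]
post [0.6027 0.0665 0.074 ]
foot [0.6029 0.0663 0.014 ]
spb [ 0.5702 -0.1263  0.056 ]
spc [ 0.4771 -0.08    0.056 ]
ptr 1.15
post 1.153
y err 0.0004206298146478757
```

The pointer is on the post (y error 0 to 2 mm) and the lock is still at 1.31. Now I'll go to the far side of the lever to push it home.

```bash
python3 -m creep '[{"ax":0,"ay":0,"az":0,"tx":2,"ty":22,"tz":-10,"claw":1},{"ax":0,"ay":0,"az":0,"tx":2,"ty":22,"tz":-10,"claw":1},{"ax":0,"ay":0,"az":0,"tx":2,"ty":22,"tz":-10,"claw":1},{"ax":0,"ay":0,"az":0,"tx":2,"ty":22,"tz":-10,"claw":1},{"ax":0,"ay":0,"az":0,"tx":2,"ty":22,"tz":-10,"claw":1},{"ax":0,"ay":0,"az":0,"tx":2,"ty":22,"tz":-10,"claw":1},{"ax":0,"ay":0,"az":0,"tx":2,"ty":22,"tz":-10,"claw":1},{"ax":0,"ay":0,"az":0,"tx":2,"ty":22,"tz":-10,"claw":1},{"ax":0,"ay":0,"az":0,"tx":2,"ty":22,"tz":-10,"claw":1},{"ax":0,"ay":0,"az":0,"tx":0,"ty":10,"tz":0,"claw":1},{"ax":0,"ay":0,"az":0,"tx":0,"ty":0,"tz":0,"claw":1}]';  python3 - <<'E'
from workcell import ctrl
import cv2
a=ctrl.grab_frame('wrist')[:,:,::-1]
cv2.imwrite("pics/w21.png",a)
E
```

```text
time_s: 16.07
tool_pos: [0.4865, 0.2231, 0.1322]
eef_rot: [-0.005, 0.988, 0.144, -0.047]
ft_force: [0.7, -0.1, -0.5]
gripper_width: 0.0006
```

View pics/w21.png

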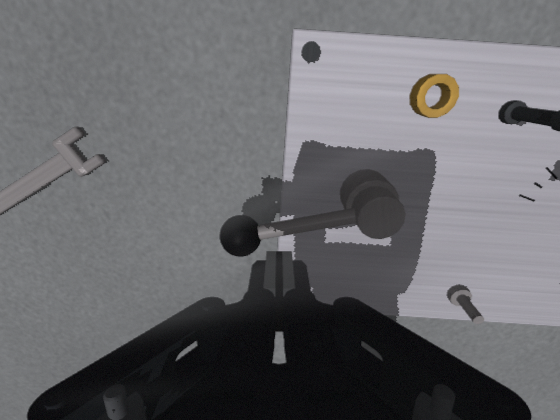

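```bash
python3 - <<'E'
from workcell import ctrl
from h import *
q=ctrl.observe()['eef_rot'];c=R.from_quat([q[1],q[2],q[3],q[0]]);d=R.from_quat([.9895,.1445,0,0])
print(np.degrees((d*c.inv()).as_rotvec()),c.apply([0,0,1]))
E
```

```text
[ 0.20850174 -5.5275164   0.10848666] [-0.09632695 -0.00354213 -0.99534344]
```

```bash
python3 -m creep '[{"ax":0,"ay":-3,"az":0,"tx":8,"ty":0,"tz":0,"claw":1},{"ax":0,"ay":-2.5,"az":0,"tx":8,"ty":0,"tz":0,"claw":1},{"ax":0,"ay":0,"az":0,"tx":4,"ty":0,"tz":0,"claw":1},{"ax":0,"ay":0,"az":0,"tx":0,"ty":0,"tz":0,"claw":1}]'
```

```text
time_s: 16.45
tool_pos: [0.5062, 0.2184, 0.1307]
eef_rot: [0.003, 0.99, 0.143, -0.001]
ft_force: [0.2, 0.4, 0.4]
gripper_width: 0.0005
```

```bash
python3 -m creep '[{"ax":0,"ay":0,"az":0,"tx":0,"ty":1,"tz":-20,"claw":1},{"ax":0,"ay":0,"az":0,"tx":0,"ty":1,"tz":-20,"claw":1},{"ax":0,"ay":0,"az":0,"tx":0,"ty":1,"tz":-20,"claw":1},{"ax":0,"ay":0,"az":0,"tx":0,"ty":0,"tz":-18,"claw":1},{"ax":0,"ay":0,"az":0,"tx":0,"ty":0,"tz":-6,"claw":1},{"ax":0,"ay":0,"az":0,"tx":0,"ty":0,"tz":0,"claw":1}]';  python3 - <<'E'
from workcell import ctrl
import cv2
a=ctrl.grab_frame('wrist')[:,:,::-1]
cv2.imwrite("pics/w22.png",a)
E
```

```text
time_s: 16.95
tool_pos: [0.51, 0.2169, 0.0488]
eef_rot: [0.003, 0.99, 0.139, 0.001]
ft_force: [0.5, -0.2, 0.1]
gripper_width: 0.0001
```

View pics/w22.png

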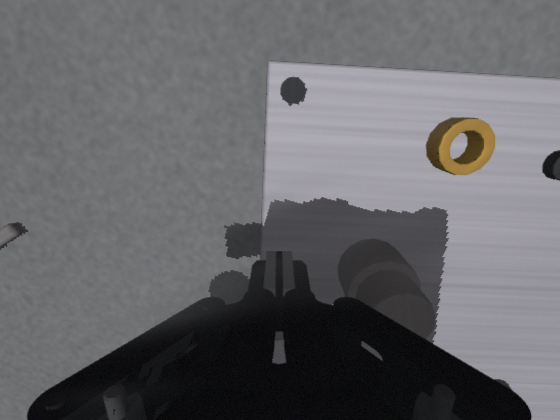

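The finger is on the far side of the lever, clear of it. Lowering a little and starting the push.

```bash
python3 -m creep '[{"ax":0,"ay":0,"az":0,"tx":-2,"ty":1,"tz":-6,"claw":1},{"ax":0,"ay":0,"az":0,"tx":-4,"ty":0,"tz":-5,"claw":1},{"ax":0,"ay":0,"az":0,"tx":-6,"ty":0,"tz":-1,"claw":1},{"ax":0,"ay":0,"az":0,"tx":-7,"ty":-1,"tz":0,"claw":1},{"ax":0,"ay":0,"az":0,"tx":-7,"ty":-2,"tz":0,"claw":1},{"ax":0,"ay":0,"az":0,"tx":-7,"ty":-3,"tz":0,"claw":1},{"ax":0,"ay":0,"az":0,"tx":-6,"ty":-4,"tz":0,"claw":1},{"ax":0,"ay":0,"az":0,"tx":-6,"ty":-4,"tz":0,"claw":1}]';  python3 - <<'E'
from workcell import ctrl
import cv2
a=ctrl.grab_frame('wrist')[:,:,::-1]
cv2.imwrite("pics/w23.png",a)
E
```

```text
time_s: 17.67
tool_pos: [0.4699, 0.2053, 0.0434]
eef_rot: [0.002, 0.99, 0.139, 0.013]
ft_force: [3.7, 2.0, -1.6]
gripper_width: 0.0003
```

View pics/w23.png

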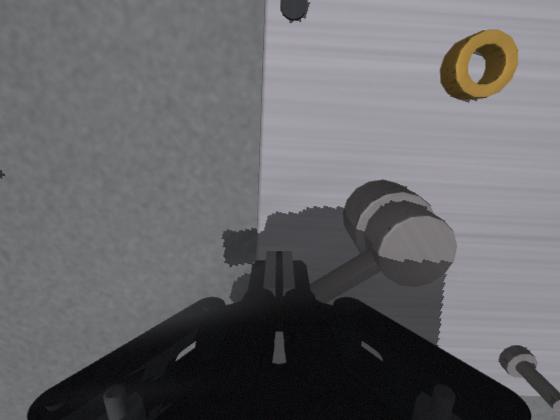

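Contact is steady at about 4 N and the lever is turning back. Continuing along the arc.

```bash
python3 -m creep '[{"ax":0,"ay":0,"az":0,"tx":-6,"ty":-4,"tz":-2,"claw":1},{"ax":0,"ay":0,"az":0,"tx":-5,"ty":-5,"tz":-2,"claw":1},{"ax":0,"ay":0,"az":0,"tx":-5,"ty":-5,"tz":-1,"claw":1},{"ax":0,"ay":0,"az":0,"tx":-4,"ty":-6,"tz":-1,"claw":1},{"ax":0,"ay":0,"az":0,"tx":-3,"ty":-6,"tz":0,"claw":1},{"ax":0,"ay":0,"az":0,"tx":-3,"ty":-6,"tz":0,"claw":1}]';  python3 - <<'E'
from workcell import ctrl
import cv2
a=ctrl.grab_frame('wrist')[:,:,::-1]
cv2.imwrite("pics/w24.png",a)
E
```

```text
time_s: 18.22
tool_pos: [0.4469, 0.1736, 0.043]
eef_rot: [-0.001, 0.99, 0.139, 0.021]
ft_force: [2.8, 3.2, 0.8]
gripper_width: 0.0
```

View pics/w24.png

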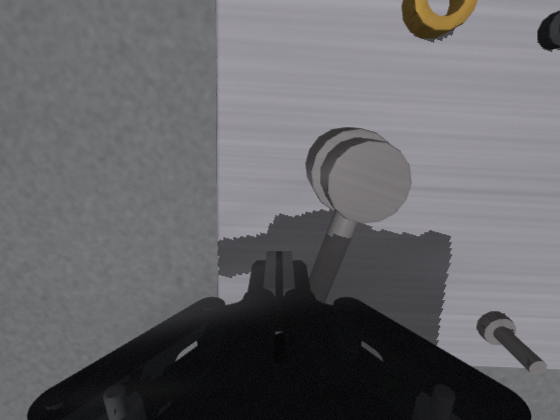

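```bash
python3 -m creep '[{"ax":0,"ay":0,"az":0,"tx":-2,"ty":-6,"tz":-2,"claw":1},{"ax":0,"ay":0,"az":0,"tx":-2,"ty":-6,"tz":-1,"claw":1},{"ax":0,"ay":0,"az":0,"tx":-1,"ty":-4,"tz":0,"claw":1},{"ax":0,"ay":0,"az":0,"tx":0,"ty":0,"tz":0,"claw":1}]';  python3 - <<'E'
from workcell import ctrl
import cv2
a=ctrl.grab_frame('wrist')[:,:,::-1]
cv2.imwrite("pics/w25.png",a)
E
```

```text
time_s: 18.6
tool_pos: [0.4391, 0.1561, 0.0397]
eef_rot: [-0.002, 0.99, 0.138, 0.018]
ft_force: [1.6, 4.8, 1.6]
gripper_width: 0.0
```

View pics/w25.png

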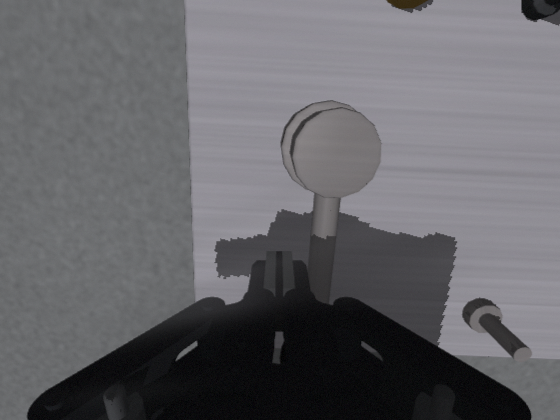

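```bash
python3 m.py boss,336,153,.069 ball,320,295,.056 x,327,200,.056; python3 -m creep '[{"ax":0,"ay":0,"az":0,"tx":0,"ty":-4,"tz":0,"claw":1},{"ax":0,"ay":0,"az":0,"tx":1,"ty":-4,"tz":0,"claw":1},{"ax":0,"ay":0,"az":0,"tx":0,"ty":0,"tz":0,"claw":1}]';  python3 - <<'E'
from workcell import ctrl
import cv2
a=ctrl.grab_frame('wrist')[:,:,::-1]
cv2.imwrite("pics/w26.png",a)
E
```

```text
boss [0.5056 0.153  0.069 ]
ball [0.4363 0.1351 0.056 ]
x [0.4839 0.1473 0.056 ]
lock 6.252592653589793
time_s: 18.9
tool_pos: [0.4386, 0.157, 0.04]
eef_rot: [-0.014, 0.991, 0.131, 0.019]
ft_force: [-0.3, -0.9, 0.6]
gripper_width: 0.0002
```

View pics/w26.png

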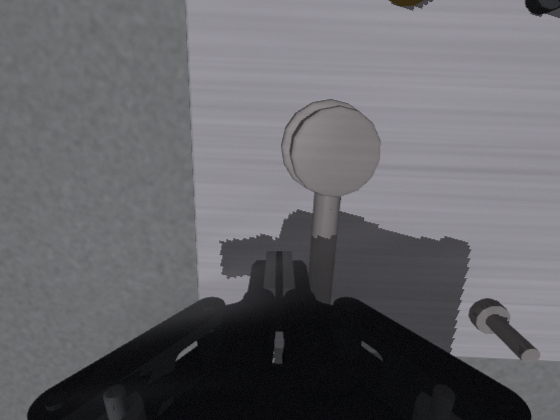

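The lever measures about 0 and would not move further, so it is at its home stop. Retreating.

```bash
python3 -m creep '[{"ax":0,"ay":0,"az":0,"tx":0,"ty":8,"tz":0,"claw":1},{"ax":0,"ay":0,"az":0,"tx":0,"ty":10,"tz":0,"claw":1},{"ax":0,"ay":0,"az":0,"tx":0,"ty":8,"tz":20,"claw":1},{"ax":0,"ay":0,"az":0,"tx":0,"ty":0,"tz":35,"claw":1},{"ax":0,"ay":0,"az":0,"tx":0,"ty":0,"tz":40,"claw":1},{"ax":0,"ay":0,"az":0,"tx":4,"ty":-10,"tz":40,"claw":1},{"ax":0,"ay":0,"az":0,"tx":6,"ty":-25,"tz":40,"claw":1},{"ax":0,"ay":0,"az":0,"tx":6,"ty":-35,"tz":40,"claw":1},{"ax":0,"ay":0,"az":0,"tx":6,"ty":-35,"tz":20,"claw":1},{"ax":0,"ay":0,"az":0,"tx":6,"ty":-35,"tz":0,"claw":1},{"ax":0,"ay":0,"az":0,"tx":0,"ty":0,"tz":0,"claw":1},{"ax":0,"ay":0,"az":0,"tx":0,"ty":0,"tz":0,"claw":1}]';  python3 - <<'E'
from workcell import ctrl
import cv2
a=ctrl.grab_frame('wrist')[:,:,::-1]
cv2.imwrite("pics/w27.png",a)
E
```

```text
time_s: 19.95
tool_pos: [0.4492, 0.0449, 0.2631]
eef_rot: [-0.002, 0.991, 0.134, -0.001]
ft_force: [0.2, 0.3, 0.8]
gripper_width: -0.0001
```

View pics/w27.png

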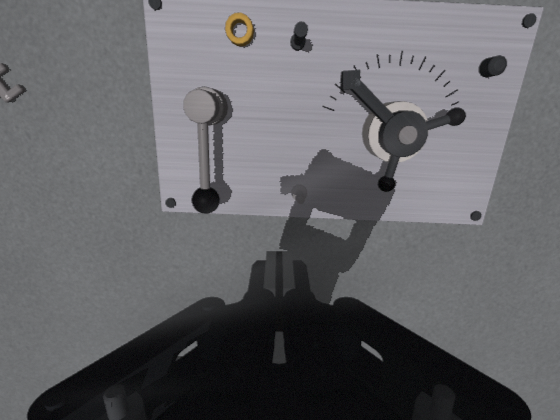

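```bash
for h in hub hubx; do python3 m.py boss,201,106,.069 ball,205.5,200.5,.056 tip,341,73,.062 $h,403,134,.071 post,301,30,.074 bolt,301,194,.03; done
```

```text
boss [0.5055 0.1498 0.069 ]
ball [0.3968 0.1271 0.056 ]
tip [0.5775 0.0142 0.062 ]
hub [ 0.5362 -0.0704  0.071 ]
post [0.6019 0.0668 0.074 ]
bolt [0.4298 0.0116 0.03  ]
lock 0.016407346410206358
ptr 1.117
post 1.125
y err 0.0011450312731669104
boss [0.5055 0.1498 0.069 ]
ball [0.3968 0.1271 0.056 ]
tip [0.5775 0.0142 0.062 ]
hubx [ 0.5362 -0.0704  0.071 ]
post [0.6019 0.0668 0.074 ]
bolt [0.4298 0.0116 0.03  ]
lock 0.016407346410206358
ptr 1.171
post 1.158
y err -0.0020425114183287227
```

```bash
python3 -c "
from workcell import ctrl
print(ctrl.finish_job())"
```

```text
the job is handed in; nothing more can be done
None
```

The job is done and handed in at about 20 s of the 72 s allowed. It gave no verdict.

- **Release:** I pushed the lever to its stop, where it measured about 1.31 rad with a contact force of about 37 N. It still measured 1.31 just before I pushed it home.
- **Pointer:** I pushed the pointer bar towards the tall post. A small nudge took it too far, to a y error of about -10 mm, so I nudged it back while the lever was still released. The last look, from above, put the pointer line within about 2 mm of the post (+1.1 and -2.0 mm from the two hub estimates).
- **Lock home:** I pushed the lever back until it stopped, and it measured about 0.02 rad from home. The wheel read the same afterwards.
- **Bystanders and arm:** By eye, the collar and bolt look unmoved, and the bolt measures within about 2 mm of where it started. I never worked near the table objects, though I did not re-measure them. The arm ended clear above the plate with no contact force.

**Disagreements:** My estimates of the hub position differed by up to about 6 mm between views. That shifts the y error by only about 3 mm, well inside the 12 mm limit. My first move was refused because each row needs all seven values; nothing had moved.

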